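# Refill the smoking-wood bin at the butcher's counter

### The job

Refill the smoking-wood dispenser: pull its tilt-out bin front open to the stop, swing the loaded steel pan on top round on its pin until its spout points squarely over the open bin, then lift the pan's tail bar to pour all five wood chunks into the bin. Let the pan back down level and still square, leave the bin fully open, and do not disturb the other things on the counter.

Things in the scene. Friction and masses are not known exactly. Their poses are not given: they have to be found in the camera images.
- cabinet: bare-metal counter dispenser, fixed, 170 deep x 210 wide x 155 high. Origin: centre of its underside, on the counter. Its front, filled by the white tilt-out bin, looks along its -x and the bin opens out that way. Flat top at height 155.
- bin (a joint): opening angle of the tilt-out bin, rad: 0 shut, 0.65 fully open at its stop. It turns about a level hinge line along the cabinet's y; friction (about 2 N at the handle) holds it at any angle. It may start slightly ajar.
- bin_hinge (a point): middle of the bin's hinge line (cabinet x -95, height 20). Axes turn with the bin: y along the hinge, z up the front panel, x into the bin. Inside of the bin: x 0 to 102, y -88 to 88, floor at z 5; front panel 12 thick, outer face x -15, top z 135; side walls up to z 120 (x below 55) and z 70 (farther back), back wall to z 70.
- bin_handle (a point): centre of the bin's bar handle: round black bar 12 thick, 126 long, along the hinge direction, on two posts 110 apart; 60 out from the panel's face (clear gap behind it 54). At x -75, z 120 in bin_hinge axes: it goes out and down on an arc as the bin opens. Shut gripper can hook it from behind from above, or pinch it.
- swivel: turntable on a fixed upright pivot pin; carries the steel pan. Origin on the pin's axis at the cabinet's top face (cabinet x -20, height 155). +x points to the pan's tail, -x to its spout. Starts swung 0.65 to 1.2 rad anticlockwise (from above) from square; square = its x along the cabinet's x. No stop there; stays where left; about 2.5 N to push near the tail.
- pan (a joint): tipping angle of the pan, rad: 0 level, 0.9 fully tipped, spout down and tail up (at about 0.8 all chunks slide out). It sinks back to level by its own weight when let go. Hinge line: parallel to the swivel's y, 50 ahead (-x) of the pin and 19 above the swivel's origin.
- pan_bar (a point): centre of the pan's tail bar: black round bar 12 thick, 104 long, along the swivel's y, on two side arms 96 apart, 55 behind the tail wall (53 clear). Pan level: 150 from the pin along +x, 39 above the swivel's origin. From the pan's hinge line it is 200 along the pan and 20 up. Lifting takes about 5 N.
- pan_spout (a point): middle of the pan's open spout edge, on its floor. The pan, level, is 170 long (swivel x -75 to 95) and 108 wide (y -54 to 54), walls 4 thick; floor 23 and wall tops 59 above the swivel's origin.
- chunk0_c (a point): centre of one of the five smoking-wood chunks, blocks about 63 x 27 x 25, lying in the pan at the start (all five are alike).
- chunk1_c (a point): centre of one of the five smoking-wood chunks, blocks about 63 x 27 x 25, lying in the pan at the start (all five are alike).
- chunk2_c (a point): centre of one of the five smoking-wood chunks, blocks about 63 x 27 x 25, lying in the pan at the start (all five are alike).
- chunk3_c (a point): centre of one of the five smoking-wood chunks, blocks about 63 x 27 x 25, lying in the pan at the start (all five are alike).
- chunk4_c (a point): centre of one of the five smoking-wood chunks, blocks about 63 x 27 x 25, lying in the pan at the start (all five are alike).
- jar: amber glass jar, 68 dia x 90 high; a bystander standing near by, origin at the centre of its underside.
- sauce: green bottle, 60 dia x 170 high; a bystander standing near by, origin at the centre of its underside.
- tin: metal tin, 72 dia x 80 high; a bystander standing near by, origin at the centre of its underside.
- mug: white cup, 80 dia x 90 high; a bystander standing near by, origin at the centre of its underside.
- spatula: spatula lying flat, about 250 long; a bystander standing near by, origin at the centre of its underside.
- scrubber: brown scrubbing block, 90 x 60 x 35; a bystander standing near by, origin at the centre of its underside.
There are look-alikes about, which are no part of the job. What is shaped like the part that bears chunk2_c but green is not meant.

How it is judged:
By the outcome, as a careful person would: the job done as asked, in the order asked, and still so for the second after the job is handed in, with the robot touching nothing.
It also fails if it takes over 70 s, if anything falls off the work surface, if the arm or the gripper's body presses on something with over 40 N, if the wrist force passes 120 N, or if a joint passes its speed limit or range.

### The arm

A 6-joint arm with a two-finger parallel gripper is mounted at the origin on the work surface. World frame = base frame: x ahead of the robot, y to its left, z up, the work surface at z = 0. Lengths are in m, angles in rad, forces in N, time in s.
With the tool pointing down it reaches from about 0.425 to 0.925 m from the base axis. Payload 12.5 kg.
Tool frame: the origin (TCP) lies midway between the tips of the shut fingers; the grasp point (between the pads) lies 19 mm behind it; x points along the fingers, y is the direction in which the jaws open and shut, and the axes are right-handed (so a half turn about x gives the same grasp; the last joint's range is limited). The gripper opens to 85 mm and grips with 20 to 120 N. Pads are 22 mm wide; open, the fingers measure 114 mm over their backs; the gripper's body (76 mm by 85 mm) begins 54 mm behind the grasp point. The pads swing forward as they close: fully open they stand 13 mm farther back than shut.
Start: joints at [1.237, 0.491, 1.559, -0, 1.092, -0.106], TCP at [0.141, 0.609, 0.231] pointing down, gripper open.
Joint ranges: [-3.1, 3.1], [-0.84, 2.19], [0.05, 2.79], [-1.13, 4.28], [0.06, 2.93], [-2.69, 2.69]. Speed limits (rad/s): [2.22, 2.22, 2.79, 3.14, 3.14, 3.14].

### API

Orientations are given as a unit quaternion [x, y, z, w].
In Python, from station import observe, camera, job_done gives the robot as it stands.
- The arm moves only by the shell command python3 -m pendant 'ROWS' [FORCE]. ROWS is JSON, a list of rows, each a list of 7 numbers: the finger opening in cm, from 0 to 8.54, then the shift along the tool's x, y, z in cm, then the turn, a rotation vector about the tool's x, y, z in degrees. In form: [[gripper, dx, dy, dz, rx, ry, rz], ...]. A call has 1 to 10 rows; each row is the pose to reach, as a shift and turn from the pose commanded when the call began, along the tool's axes at that moment; what a row does not reach only later rows make up. A row lasts 1/10 s, in which the tool goes at most 50 mm and 8.59 degrees, less where a joint would pass 70% of its speed; a pose out of reach is approached as far as the arm can. A call with a gripper value outside its range is refused whole. The fingers move at their own pace and stop on an object; FORCE is the grip in N (left out, the last holds). Time passes only in rows, so rows that repeat a pose let the fingers close. It gives the time, the measured TCP pose, the force and the opening at its end, in the units of the state.
- observe(): the state, without advancing time (a new reading comes with each control period).
- camera(name): name is "side" or "top"; returns a dict with "pixels" (400x640x3 uint8, red, green, blue), "fx", "fy", "cx", "cy" (pixels), "xyz" and "rotation" of the camera in the world. Camera axes: x right, y up, looking along -z (the intrinsics and any distortion apply to the point x, -y, -z); pixel columns grow to the right and rows downward; lengths in m; the calibration is good to about 2 mm. A picture is of the moment at which its call begins. There is no depth.
- job_done(): hands the job in, once; it reports no verdict.
The state is a dict: "time": time; "q": joint angles; "qvel": joint speeds; "joint_torque": joint torques, N m; "tool_pos": TCP position; "tcp_rot": TCP orientation; "force": force on the tool from outside, world axes, zero at the start; "torque": the same for the moment, N m; "width": opening from 0.0 (shut) to 1.0 (fully open).
Only numpy, scipy, OpenCV 4.12 (cv2) and the standard library are available. Lean on these libraries where they do the work, as an engineer would, in place of code of your own. Each camera call takes 0.05 s, during which the arm holds its last target.

## Working session

There is one attempt and no reset: what is moved stays moved. The work goes in short steps, Python scripts to look and compute and a shell command to move; the robot and the scene stay as the last step left them, time stands still between calls to the robot, and variables do not carry over. Pictures are saved under pics/ and viewed, and the job is handed in when it is done.

```bash
ls; mkdir -p pics
python3 - <<'E'
from station import observe,camera
import cv2
print(observe())
for n in("side","top"):
    c=camera(n);cv2.imwrite(f"pics/{n}0.png",cv2.cvtColor(c["pixels"],cv2.COLOR_RGB2BGR))
    print({k:v for k,v in c.items() if k!="pixels"})
E
```

```text
pics
{'time': 0.0, 'q': array([ 1.23742789e+00,  4.91551348e-01,  1.55948093e+00, -6.32950592e-06,
        1.09167735e+00, -1.05606123e-01]), 'qvel': array([-0.00013327, -0.00224523,  0.00062438,  0.00083795,  0.00031449,
        0.00125919]), 'joint_torque': array([-2.07350320e-03, -6.18458605e+01, -2.61592287e+01, -2.01141679e-04,
        4.07803207e-03, -1.16075614e-05]), 'tool_pos': array([0.14102942, 0.60863911, 0.230722  ]), 'tcp_rot': array([ 0.07996529,  0.70261058, -0.08073703,  0.70244249]), 'force': array([-0.08980673,  0.59230695,  0.71503171]), 'torque': array([-0.03018986, -0.0112501 ,  0.02089412]), 'width': 0.9996450546699992}
{'fx': 467.2799028359711, 'fy': 467.2799028359711, 'cx': 320.20998710854235, 'cy': 202.57521730605959, 'xyz': array([ 0.10955454, -1.16219643,  1.0163455 ]), 'rotation': array([ 0.44436698, -0.0889706 , -0.1565557 ,  0.87756056])}
{'fx': 512.5370941338401, 'fy': 512.5370941338401, 'cx': 321.22233512848106, 'cy': 188.49509854923667, 'xyz': array([ 0.32800597, -0.02513765,  1.52653509]), 'rotation': array([ 0.06751189, -0.05483931, -0.70410728,  0.70474657])}
```

View pics/side0.png

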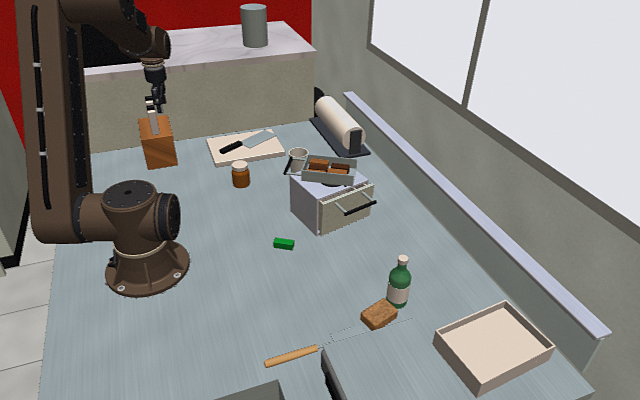

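View pics/top0.png

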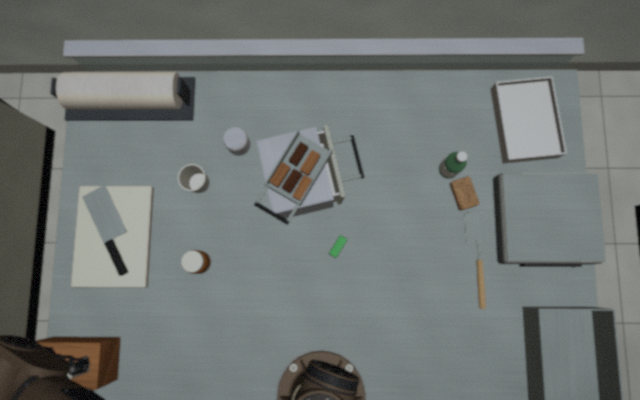

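```bash
cat > h.py <<'E'
import numpy as np,cv2
from scipy.spatial.transform import Rotation as R
from station import observe,camera
def proj(c,p):
    q=R.from_quat(c["rotation"]).inv().apply(np.atleast_2d(p)-c["xyz"])
    return np.c_[c["cx"]+c["fx"]*q[:,0]/-q[:,2],c["cy"]-c["fy"]*q[:,1]/-q[:,2]]
def ray(c,u,v):
    d=R.from_quat(c["rotation"]).apply([(u-c["cx"])/c["fx"],-(v-c["cy"])/c["fy"],-1]);return d
def onz(c,u,v,z):
    d=ray(c,u,v);return c["xyz"]+d*(z-c["xyz"][2])/d[2]
def two(c1,p1,c2,p2):
    a,b=ray(c1,*p1),ray(c2,*p2);
    s=np.linalg.lstsq(np.c_[a,-b],c2["xyz"]-c1["xyz"],rcond=None)[0]
    A=c1["xyz"]+s[0]*a;B=c2["xyz"]+s[1]*b
    return (A+B)/2,np.linalg.norm(A-B)
def zoom(c,u0,v0,u1,v1,k,name,pts=None):
    im=cv2.cvtColor(c["pixels"],cv2.COLOR_RGB2BGR)[v0:v1,u0:u1]
    im=cv2.resize(im,None,fx=k,fy=k,interpolation=cv2.INTER_CUBIC)
    if pts is not None:
        for u,v in pts: cv2.circle(im,(int((u-u0+.5)*k),int((v-v0+.5)*k)),3,(255,0,255),1)
    cv2.imwrite(name,im)
E
python3 - <<'E'
from h import *
zoom(camera("top"),215,110,385,240,4.5,"pics/t1.png")
zoom(camera("side"),270,135,400,245,5,"pics/s1.png")
E
```

```text
(no output)
```

View pics/t1.png

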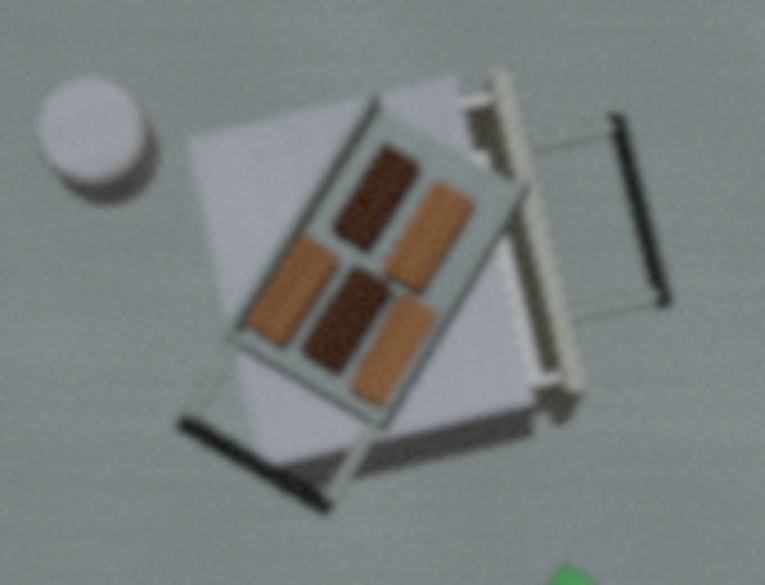

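View pics/s1.png

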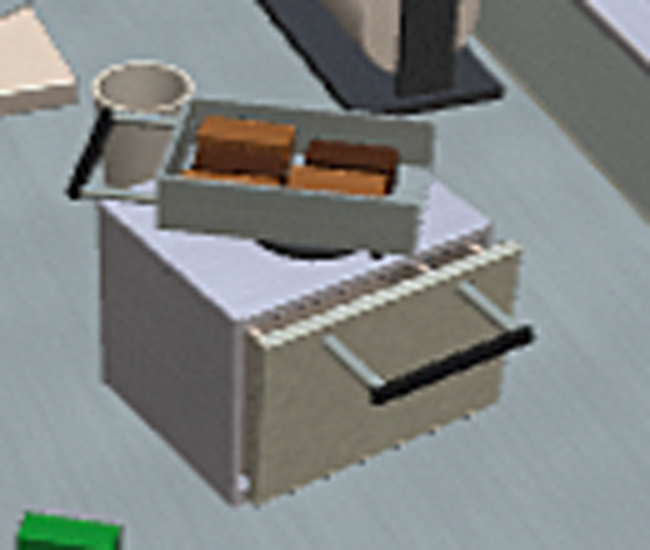

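```bash
cat > meas.py <<'E'
from h import *
def dark(c,box,th=60):
    u0,v0,u1,v1=box
    g=c["pixels"].astype(int).max(2);m=np.zeros(g.shape,np.uint8);m[v0:v1,u0:u1]=(g[v0:v1,u0:u1]<th)
    n,l,s,ce=cv2.connectedComponentsWithStats(m);out=[]
    for i in range(1,n):
        if s[i,4]<25: continue
        ys,xs=np.where(l==i);P=np.c_[xs,ys].astype(float);m0=P.mean(0)
        d=np.linalg.svd(P-m0,full_matrices=False)[2][0];t=(P-m0)@d
        out.append((s[i,4],m0.round(1),(m0+d*t.min()).round(1),(m0+d*t.max()).round(1)))
    return out
E
python3 - <<'E'
from meas import *
t=camera("top");s=camera("side")
k=[(190,140),(455,80),(535,405),(260,465)]
C=np.array([onz(t,215+u/4.5-.4,110+v/4.5-.4,.155) for u,v in k]);print(C.round(4),C.mean(0))
for i in range(4):
    e=C[(i+1)%4]-C[i];print(np.linalg.norm(e),np.degrees(np.arctan2(e[1],e[0])))
k=[(100,200),(240,320),(490,225)]
for u,v in k: print("side",onz(s,270+u/5-.4,135+v/5-.4,.155))
for u,v in [(237,505),(103,382)]:print("side0",onz(s,270+u/5-.4,135+v/5-.4,0))
print(dark(t,(230,120,385,240)));print(dark(s,(275,140,400,225)))
E
```

```text
[[ 0.7025  0.1785  0.155 ]
 [ 0.7403  0.0156  0.155 ]
 [ 0.5375 -0.0334  0.155 ]
 [ 0.5012  0.1315  0.155 ]] [0.62035481 0.07303537 0.155     ]
0.16725900673447583 -76.93762837549744
0.20858223128461298 -166.41579178405297
0.16892600890002998 102.42788744212403
0.20670310211060058 13.129741664571023
side [0.50009805 0.12271941 0.155     ]
side [ 0.54096422 -0.04014173  0.155     ]
side [0.7381124  0.00688116 0.155     ]
side0 [ 0.54196336 -0.03777618  0.        ]
side0 [0.49886056 0.12274102 0.        ]
[(np.int32(81), array([356.5, 155.7]), array([351.4, 136.1]), array([361.8, 176.1])), (np.int32(52), array([297.2, 158.3]), array([305.4, 150.4]), array([292.1, 163.2])), (np.int32(74), array([292.8, 182.3]), array([298.4, 173.6]), array([287.7, 190.2])), (np.int32(117), array([272.6, 213.1]), array([255.2, 203.6]), array([287.4, 221.3]))]
[(np.int32(32), array([332.7, 148. ]), array([326.1, 139.9]), array([339.5, 156.4])), (np.int32(208), array([355.4, 148.7]), array([351.7, 139.3]), array([359.1, 157.9])), (np.int32(53), array([287.9, 165.1]), array([291.4, 157.2]), array([283.9, 174. ])), (np.int32(25), array([340.8, 168.6]), array([331.1, 166.4]), array([348.2, 170.3])), (np.int32(33), array([330. , 184.9]), array([321.9, 183.9]), array([338.9, 186. ])), (np.int32(111), array([359.7, 207.8]), array([375.5, 201.1]), array([343.8, 214.4]))]
```

Run:
```python
from meas import *
t=camera("top");s=camera("side")
for n,a,b in [("han mid",(356.5,155.9),(359.7,207.8)),("han L",(351.4,136.1),(375.5,201.1)),("han R",(361.8,176.1),(343.8,214.4)),
 ("pan mid",(271.3,212.5),(287.7,165.6)),("pan a",(255.2,203.6),(291.4,157.2)),("pan b",(287.4,221.3),(283.9,174))]:
    p,e=two(t,a,s,b);print(n,p.round(4),round(e,4))
p=observe()["tool_pos"];print(proj(t,p),proj(s,p))
```

```text
han mid [ 0.664  -0.0978  0.129 ] 0.0022
han L [ 0.7232 -0.0847  0.1314] 0.0031
han R [ 0.605  -0.1116  0.128 ] 0.0055
pan mid [0.4975 0.131  0.1867] 0.0016
pan a [0.5224 0.1731 0.1908] 0.002
pan b [0.4729 0.0887 0.1841] 0.005
[[ 71.53396253 355.0622924 ]] [[162.05403169 110.15654527]]
```

```bash
cat > model.py <<'E'
from h import *
CEN=np.array([.6205,.0705]);YAW=np.radians(103.1)
def cab(p): 
    p=np.atleast_2d(p).astype(float);c,s=np.cos(YAW),np.sin(YAW)
    return np.c_[CEN[0]+c*p[:,0]-s*p[:,1],CEN[1]+s*p[:,0]+c*p[:,1],p[:,2]]
def binp(phi,p):
    p=np.atleast_2d(p);x=p[:,0];z=p[:,2]
    return cab(np.c_[-.095+x*np.cos(phi)-z*np.sin(phi),p[:,1],.02+z*np.cos(phi)+x*np.sin(phi)])
def swv(a,p):
    p=np.atleast_2d(p);c,s=np.cos(a),np.sin(a)
    return cab(np.c_[-.02+c*p[:,0]-s*p[:,1],s*p[:,0]+c*p[:,1],.155+p[:,2]])
E
python3 - <<'E'
from model import *
t=camera("top");s=camera("side")
P=list(cab([[x,y,z] for x in(-.085,.085) for y in(-.105,.105) for z in(0,.155)]))
phi=.08
P+=list(binp(phi,[[-.075,y,.12] for y in(-.063,0,.063)]))+list(binp(phi,[[-.015,y,.135] for y in(-.1,.1)]))
P+=list(swv(.79,[[.15,y,.039] for y in(-.052,0,.052)]))+list(swv(.79,[[x,y,.059] for x in(-.075,.095) for y in(-.054,.054)]))
zoom(t,215,110,385,240,4.5,"pics/t2.png",proj(t,P));zoom(s,270,135,400,245,5,"pics/s2.png",proj(s,P))
# bystanders on top planes
for n,u,v,z in[("tin",235.5,139,.08),("mug",190,177,.09),("jar",190,260,.09)]: print(n,onz(t,u,v,z).round(3))
print(R.from_quat(observe()["tcp_rot"]).as_matrix().round(3))
E
```

```text
tin [0.728 0.252 0.08 ]
mug [0.613 0.378 0.09 ]
jar [0.377 0.367 0.09 ]
[[-0.     0.226  0.974]
 [ 0.     0.974 -0.226]
 [-1.     0.    -0.   ]]
```

View pics/t2.png

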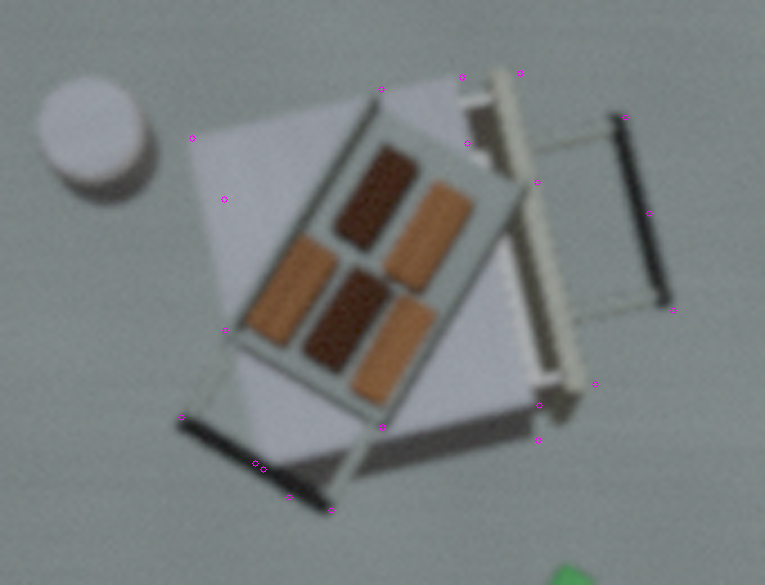

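View pics/s2.png

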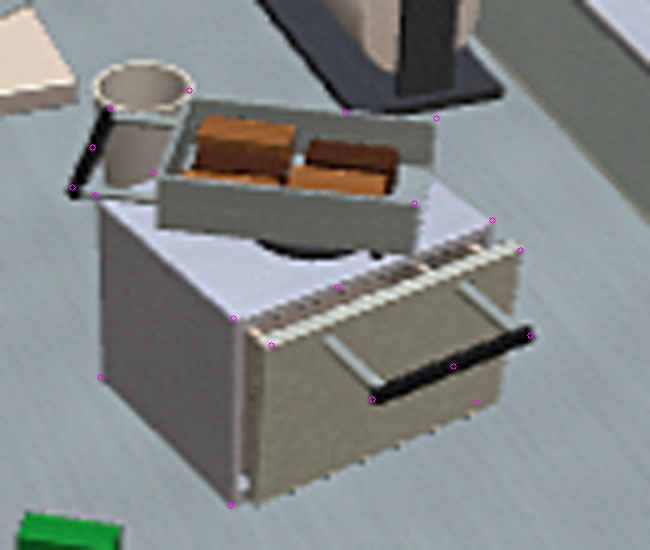

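```bash
cat > go.py <<'E'
from model import *
def down(yaw,tilt=0):
    # tool x down (tilted by 'tilt' about tool z), y horizontal at yaw
    y=np.array([np.cos(yaw),np.sin(yaw),0]);x=np.array([0,0,-1.]);z=np.cross(x,y)
    return R.from_matrix(np.c_[x,y,z])*R.from_euler('z',tilt)
def go(pos,rot,base=None):
    o=observe() if base is None else base
    r0=R.from_quat(o["tcp_rot"]) if base is None else base["r"]
    d=r0.inv().apply(np.array(pos)-o["tool_pos"])*100
    rv=np.degrees((r0.inv()*rot).as_rotvec());print("cm",d.round(2),"deg",rv.round(1))
E
python3 - <<'E'
from go import *
h=binp(.07,[[-.075,0,.12]])[0];print(h,binp(.65,[[-.075,0,.12]])[0])
go([h[0],h[1],.30],down(YAW))
E
```

```text
[ 0.66089141 -0.10307174  0.13446041] [ 0.67202434 -0.15091265  0.07014108]
cm [ -6.87 -57.62  66.71] deg [-26.2  -0.   -0. ]
```

```bash
python3 -m pendant '[[5,-5,0,0,0,0,0],[5,-6.9,-5,6,-3,0,0],[5,-6.9,-8,9,-5,0,0],[5,-6.9,-11,12,-8,0,0],[5,-6.9,-14,16,-10,0,0],[5,-6.9,-17,20,-12,0,0],[5,-6.9,-20,23,-14,0,0],[5,-6.9,-23,26,-16,0,0],[5,-6.9,-26,30,-18,0,0],[5,-6.9,-29,33,-20,0,0]]' 30
python3 - <<'E'
from go import *
go([.6625,-.1005,.30],down(YAW))
E
```

```text
time: 1.5
tool_pos: [0.3984, 0.2499, 0.3006]
tcp_rot: [-0.043, 0.705, 0.043, 0.706]
force: [1.3, 0.5, 0.1]
width: 0.583
cm [  0.07 -38.    21.94] deg [-6.1  0.1 -0. ]
```

```bash
python3 -m pendant '[[5,0,-4,2.3,-1,0,0],[5,0,-8,4.6,-2,0,0],[5,0,-12,6.9,-3,0,0],[5,0,-16,9.2,-4,0,0],[5,0,-20,11.5,-5,0,0],[5,0,-24,13.8,-6,0,0],[5,0,-28,16.1,-6,0,0],[5,0,-32,18.5,-6,0,0],[5,0,-38,22,-6.1,0,0],[5,0,-38,22,-6.1,0,0]]'
python3 - <<'E'
from go import *
t=camera("top");s=camera("side")
zoom(t,215,110,415,260,4,"pics/t3.png");zoom(s,270,85,400,245,4,"pics/s3.png")
go([.6625,-.1005,.113],down(YAW))
E
```

```text
time: 2.5
tool_pos: [0.6631, -0.1023, 0.2994]
tcp_rot: [-0.08, 0.703, 0.079, 0.703]
force: [-0.6, -0.3, -0.4]
width: 0.584
cm [18.61  0.06  0.05] deg [-0.2 -0.  -0. ]
```

View pics/s3.png

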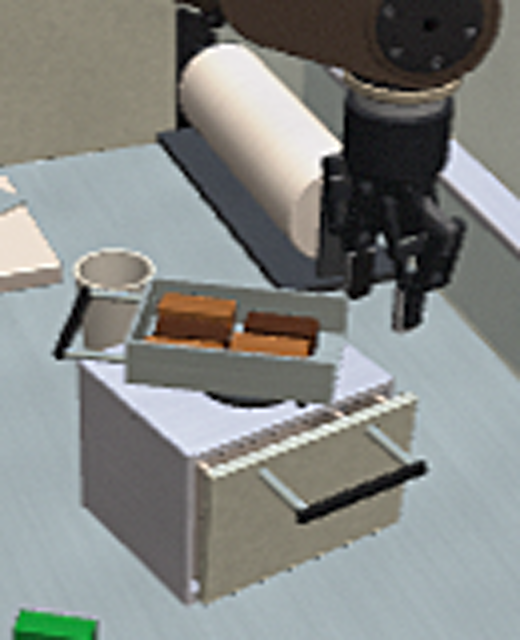

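View pics/t3.png

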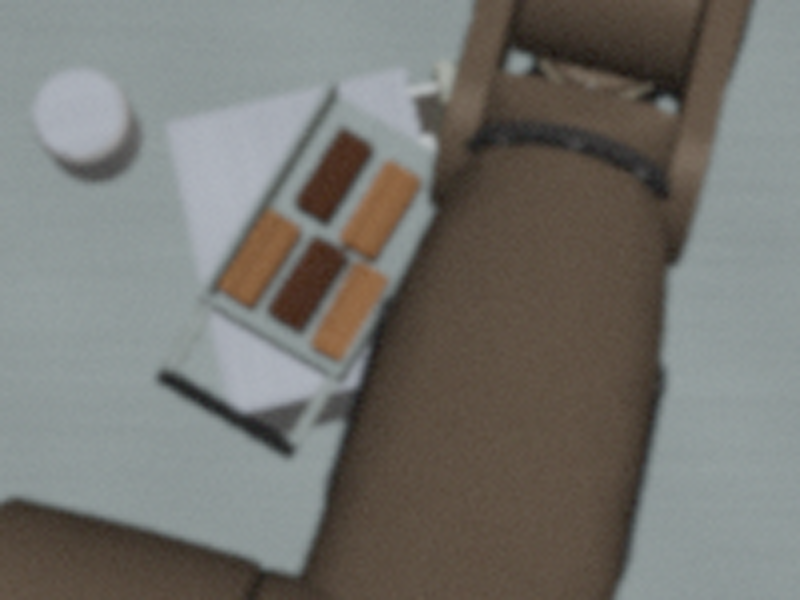

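```bash
python3 -m pendant '[[5,4,0,0,0,0,0],[5,8,0,0,0,0,0],[5,12,0,0,0,0,0],[5,14.5,0,0,0,0,0],[5,16,0,0,0,0,0],[5,17,0,0,0,0,0],[5,18,0,0,0,0,0],[5,18,0,0,0,0,0]]'
python3 - <<'E'
from go import *
t=camera("top");s=camera("side")
zoom(s,270,85,400,245,4,"pics/s4.png",proj(s,observe()["tool_pos"]))
E
```

```text
time: 3.4
tool_pos: [0.6613, -0.0986, 0.1199]
tcp_rot: [-0.08, 0.703, 0.08, 0.702]
force: [0.0, -0.1, 0.1]
width: 0.589
```

View pics/s4.png

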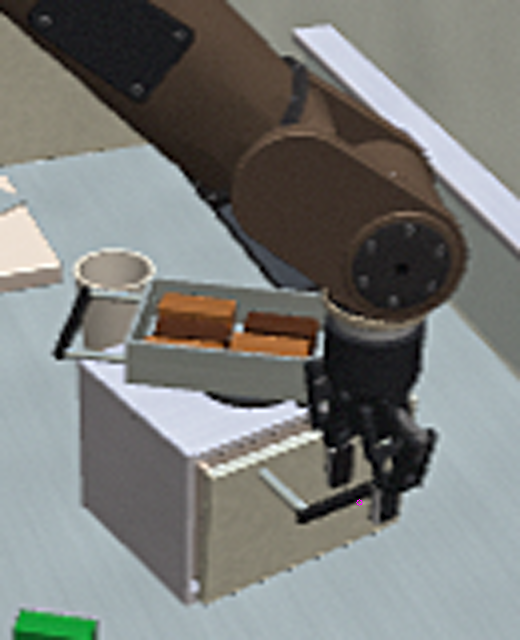

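Run:
```python
from go import *
print(swv(.79,[[-.075,.054,.059],[-.075,-.054,.059]]))
for f in np.arange(.07,.66,.058): 
    h=binp(f,[[-.075,0,.12]])[0]; h0=binp(.07,[[-.075,0,.12]])[0]
    print(round(f,3),"out cm",round(np.hypot(*(h-h0)[:2])*100,2),"down",round((h0-h)[2]*100,2))
```

```text
[[ 0.66056321 -0.03429427  0.214     ]
 [ 0.71721201  0.05765634  0.214     ]]
0.07 out cm 0.0 down 0.0
0.128 out cm 0.65 down 0.5
0.186 out cm 1.27 down 1.04
0.244 out cm 1.86 down 1.61
0.302 out cm 2.41 down 2.22
0.36 out cm 2.93 down 2.86
0.418 out cm 3.4 down 3.52
0.476 out cm 3.84 down 4.22
0.534 out cm 4.24 down 4.93
0.592 out cm 4.6 down 5.67
0.65 out cm 4.91 down 6.43
```

```bash
python3 -m pendant '[[5,0.6,0,0,0,0,0],[0,0.6,0,0,0,0,0],[0,0.6,0,0,0,0,0],[0,0.6,0,0,0,0,0],[0,0.6,0,0,0,0,0],[0,0.6,0,0,0,0,0]]' 30
```

```text
time: 4.1
tool_pos: [0.6616, -0.0989, 0.1146]
tcp_rot: [-0.08, 0.702, 0.08, 0.703]
force: [-0.2, -1.6, 2.0]
width: 0.128
```

```bash
python3 -m pendant '[[0,0.2,-0.3,0,0,0,1],[0,0.5,-0.6,0,0,0,2],[0,0.75,-0.9,0,0,0,3],[0,1.0,-1.2,0,0,0,5],[0,1.3,-1.4,0,0,0,6],[0,1.6,-1.65,0,0,0,8],[0,1.9,-1.9,0,0,0,9],[0,2.2,-2.1,0,0,0,10],[0,2.2,-2.1,0,0,0,10]]' 30
python3 - <<'E'
from go import *
s=camera("side")
zoom(s,270,85,400,245,4,"pics/s5.png")
E
```

```text
time: 5.0
tool_pos: [0.6667, -0.1201, 0.0918]
tcp_rot: [-0.019, 0.707, 0.141, 0.693]
force: [5.0, -1.6, 1.7]
width: 0.125
```

View pics/s5.png

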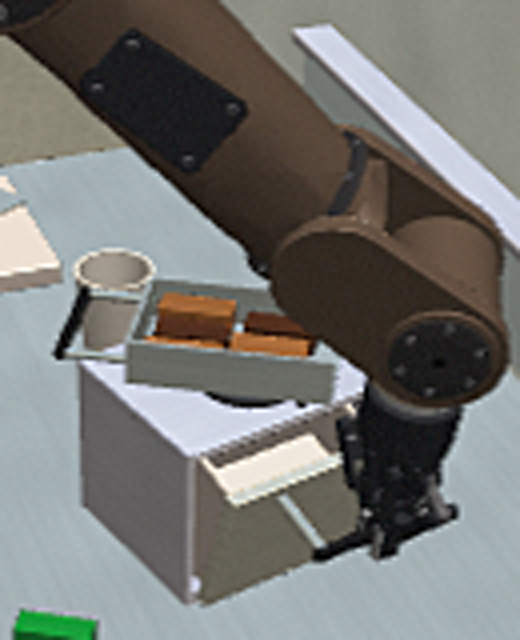

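```bash
python3 -m pendant '[[0,0.27,-0.29,0,0,0,0.5],[0,0.54,-0.58,0,0,0,1.3],[0,0.82,-0.85,0,0,0,2],[0,1.1,-1.1,0,0,0,2.6],[0,1.4,-1.37,0,0,0,3.3],[0,1.7,-1.63,0,0,0,4],[0,2.35,-2.1,0,0,0,5.3],[0,2.7,-2.3,0,0,0,6],[0,3.0,-2.54,0,0,0,6.6],[0,3.0,-2.54,0,0,0,6.6]]' 30
python3 - <<'E'
from go import *
o=observe();r=R.from_quat(o["tcp_rot"]);print("grasp",o["tool_pos"]-r.apply([.019,0,0]),binp(.65,[[-.075,0,.12]])[0])
s=camera("side")
zoom(s,270,85,400,245,4,"pics/s6.png")
E
```

```text
time: 6.05
tool_pos: [0.6712, -0.1389, 0.0577]
tcp_rot: [0.022, 0.706, 0.181, 0.684]
force: [6.6, -1.1, 0.8]
width: 0.13
grasp [ 0.67240556 -0.14415379  0.07591786] [ 0.67202434 -0.15091265  0.07014108]
```

View pics/s6.png

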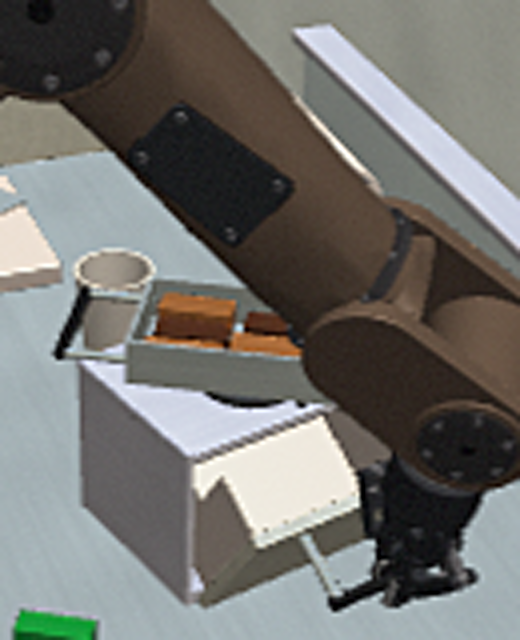

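```bash
python3 -m pendant '[[0,0.2,-0.17,0,0,0,0],[0,0.4,-0.34,0,0,0,0.5],[0,0.6,-0.5,0,0,0,1],[0,0.7,-0.58,0,0,0,1],[0,0.7,-0.58,0,0,0,1]]' 30
```

```text
time: 6.6
tool_pos: [0.6719, -0.1418, 0.0495]
tcp_rot: [0.028, 0.706, 0.187, 0.682]
force: [6.6, 0.5, 0.0]
width: 0.126
```

```bash
python3 -m pendant '[[0,0.1,-0.08,0,0,0,0],[0,0.2,-0.16,0,0,0,0],[0,0.2,-0.16,0,0,0,0]]' 30
```

```text
time: 6.9
tool_pos: [0.672, -0.1423, 0.048]
tcp_rot: [0.028, 0.706, 0.187, 0.682]
force: [4.0, 2.1, 6.8]
width: 0.126
```

```bash
python3 -m pendant '[[0,0.1,-0.08,0,0,0,0],[0,0.2,-0.16,0,0,0,0],[0,0.3,-0.24,0,0,0,0],[0,0.3,-0.24,0,0,0,0]]' 50
python3 - <<'E'
from go import *
o=observe();r=R.from_quat(o["tcp_rot"]);print("grasp",o["tool_pos"]-r.apply([.019,0,0]),binp(.65,[[-.075,0,.12]])[0])
s=camera("side")
zoom(s,310,165,410,245,7.5,"pics/s7.png",proj(s,list(binp(.65,[[-.075,-.063,.12],[-.075,.063,.12],[-.003,.088,.135],[-.015,.1,.135]]))))
E
```

```text
time: 7.3
tool_pos: [0.6721, -0.1423, 0.0477]
tcp_rot: [0.029, 0.706, 0.189, 0.682]
force: [-6.1, 9.9, 33.8]
width: 0.12
grasp [ 0.67339489 -0.14795045  0.06583421] [ 0.67202434 -0.15091265  0.07014108]
```

View pics/s7.png

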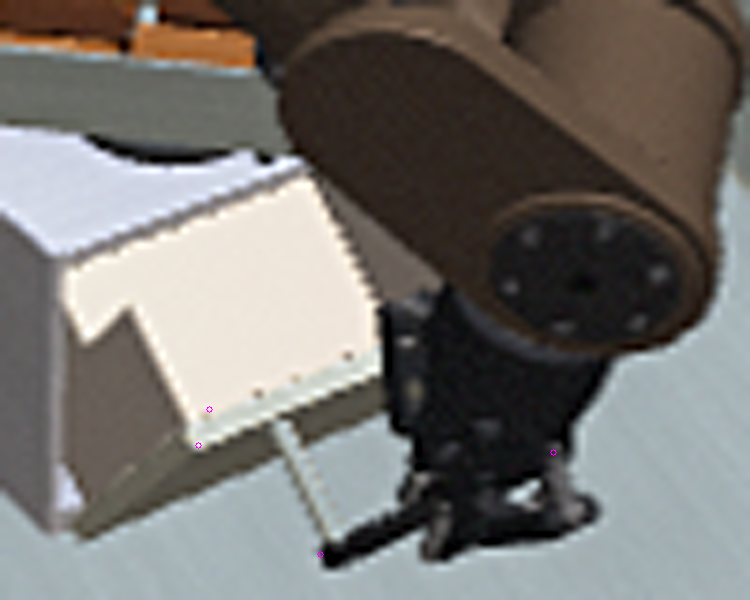

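```bash
python3 -m pendant '[[0,-0.2,0.16,0,0,0,0],[4,-0.3,0.24,0,0,0,0],[4.5,-0.3,0.24,0,0,0,0],[4.5,-0.3,0.24,0,0,0,0],[4.5,-0.3,0.24,0,0,0,0],[4.5,-2,0.24,0,0,0,0],[4.5,-4,0.24,0,0,0,0],[4.5,-7,0.24,0,0,0,0],[4.5,-11,0.24,0,0,0,0],[4.5,-16,0.24,0,0,0,0]]' 30
python3 -m pendant '[[4.5,-4,0,0,0,0,0],[4.5,-8,0,0,0,0,0],[4.5,-8,0,0,0,0,-9],[4.5,-8,0,0,0,0,-18]]'
python3 - <<'E'
from go import *
t=camera("top");s=camera("side")
zoom(s,270,85,400,245,4,"pics/s8.png",proj(s,list(binp(.65,[[-.075,-.063,.12],[-.075,.063,.12],[-.003,.088,.135],[-.015,.1,.135]]))))
zoom(t,215,110,415,260,4,"pics/t8.png")
A=.785
b=swv(A,[[.15,0,.039]])[0];print(b)
go([b[0],b[1],.32],down(YAW+A)); go([b[0],b[1],.32],down(YAW+A-np.pi))
E
```

```text
time: 8.35
tool_pos: [0.6816, -0.1888, 0.1969]
tcp_rot: [0.029, 0.708, 0.188, 0.681]
force: [1.1, 0.1, -0.3]
width: 0.528
time: 8.75
tool_pos: [0.688, -0.2143, 0.2743]
tcp_rot: [-0.079, 0.702, 0.08, 0.703]
force: [0.9, -0.3, -0.2]
width: 0.529
[0.49771884 0.13033693 0.194     ]
cm [ -4.42  37.52 -10.71] deg [-44.9   0.1  -0.2]
cm [ -4.42  37.52 -10.71] deg [ 1.351e+02 -2.000e-01 -1.000e-01]
```

View pics/s8.png

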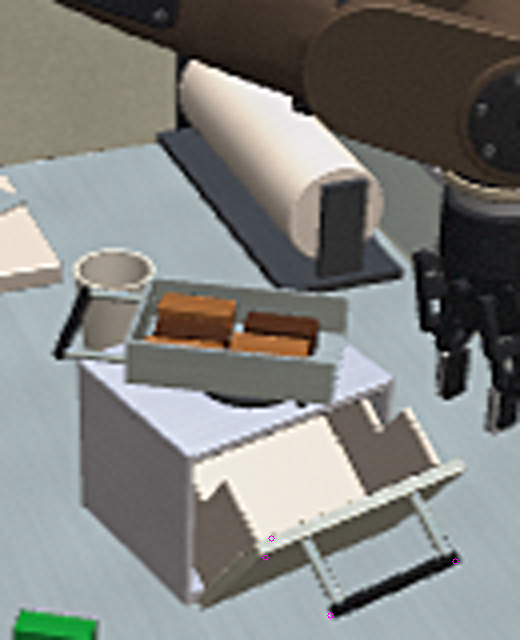

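```bash
python3 -m pendant '[[5,-4.4,0,0,0,0,0],[5,-4.4,4.5,-1,-6,0,0],[5,-4.4,9,-2.5,-12,0,0],[5,-4.4,13.5,-4,-18,0,0],[5,-4.4,18,-5.2,-24,0,0],[5,-4.4,22.5,-6.4,-30,0,0],[5,-4.4,27,-7.7,-36,0,0],[5,-4.4,31.5,-9,-42,0,0],[5,-4.4,35,-10,-44.9,0,0],[5,-4.4,37.5,-10.7,-44.9,0,0]]'
python3 - <<'E'
from go import *
s=camera("side")
print(observe()["q"])
zoom(s,240,85,370,245,4,"pics/s9.png",proj(s,list(swv(.785,[[.15,y,.039] for y in(-.052,0,.052)]))))
b=swv(.785,[[.15,0,.039]])[0]
go([b[0],b[1],.176],down(YAW+.785))
E
```

```text
time: 9.85
tool_pos: [0.4976, 0.1299, 0.32]
tcp_rot: [-0.34, 0.618, 0.347, 0.618]
force: [0.2, -1.1, -0.2]
width: 0.584
[ 0.12582495  0.24650321  1.6986523   0.01094346  1.2000015  -2.46215359]
cm [14.41 -0.32 -0.14] deg [-0.   0.3 -0.5]
```

View pics/s9.png

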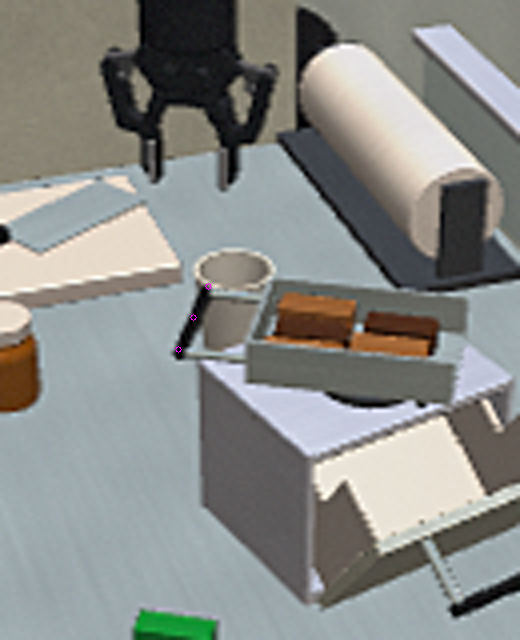

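View pics/t8.png

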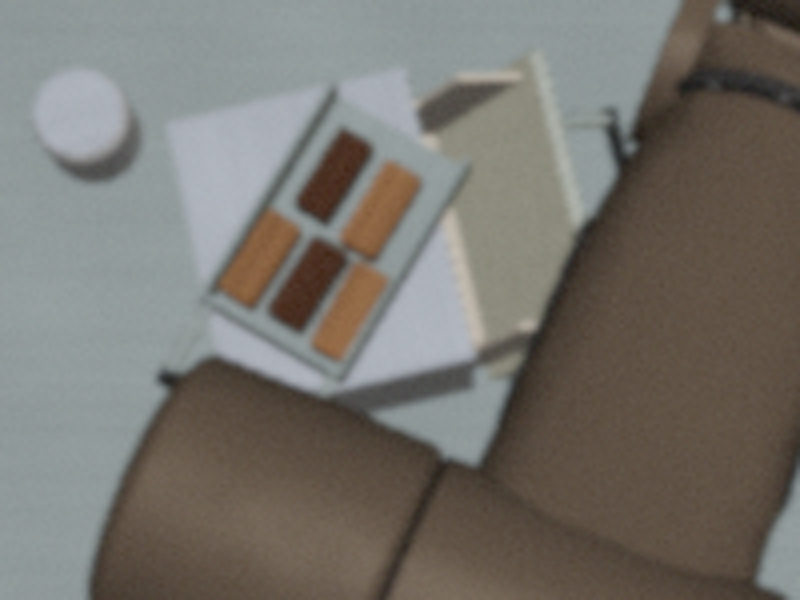

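```bash
python3 -m pendant '[[5,4,-0.3,0,0,0,0],[5,8,-0.3,0,0,0,0],[5,11,-0.3,0,0,0,0],[5,12.5,-0.3,0,0,0,0],[5,13.5,-0.3,0,0,0,0],[5,14.4,-0.3,0,0,0,0],[5,14.4,-0.3,0,0,0,0]]'
python3 - <<'E'
from go import *
s=camera("side")
zoom(s,240,85,370,245,4,"pics/s10.png",proj(s,observe()["tool_pos"]))
E
```

```text
time: 10.6
tool_pos: [0.5013, 0.1274, 0.1755]
tcp_rot: [-0.34, 0.618, 0.345, 0.619]
force: [0.2, 0.4, 0.4]
width: 0.583
```

View pics/s10.png

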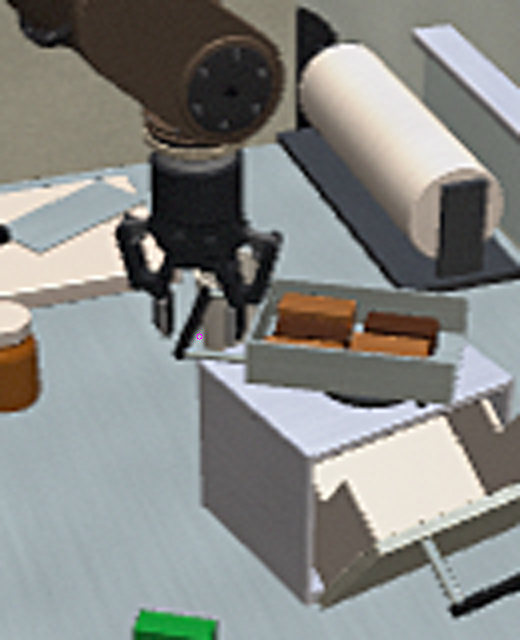

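```bash
python3 -m pendant '[[0,0,0.1,0,0,0,0],[0,0,0.2,0,0,0,0],[0,0,0.2,0,0,0,0],[0,0,0.2,0,0,0,0],[0,0,0.2,0,0,0,0],[0,0,0.2,0,0,0,0]]' 35
python3 - <<'E'
from go import *
o=observe();y=R.from_quat(o["tcp_rot"]).as_matrix()[:,1];print("yaw",np.degrees(np.arctan2(y[1],y[0]))-103.1,o["tool_pos"],o["width"])
pin=swv(0,[[0,0,0]])[0];print(pin,np.linalg.norm((o["tool_pos"]-pin)[:2]),np.degrees(np.arctan2(*(o["tool_pos"]-pin)[1::-1]))-103.1)
s=camera("side");t=camera("top")
zoom(s,240,85,370,245,4,"pics/s11.png");zoom(t,215,110,415,260,4,"pics/t11.png")
E
```

```text
time: 11.25
tool_pos: [0.497, 0.1298, 0.1766]
tcp_rot: [-0.339, 0.619, 0.346, 0.618]
force: [-15.0, 9.3, 9.7]
width: 0.123
yaw 44.8864725525836 [0.49695248 0.12979389 0.17658944] 0.12334033254370304
[0.62503303 0.05102048 0.155     ] 0.15036580777289127 45.30722909508384
```

View pics/s11.png

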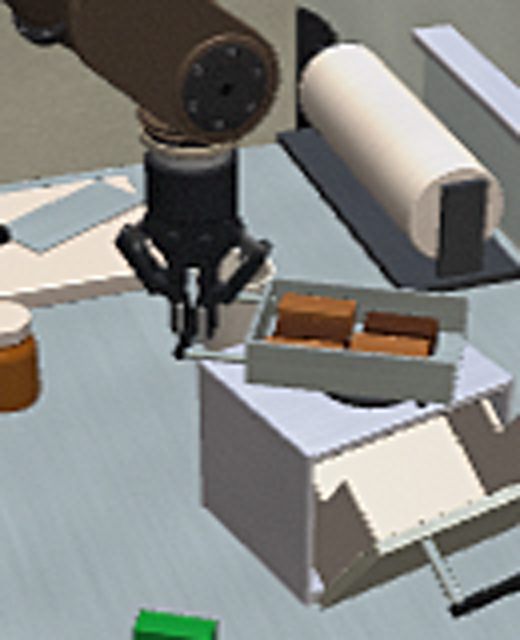

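View pics/t11.png

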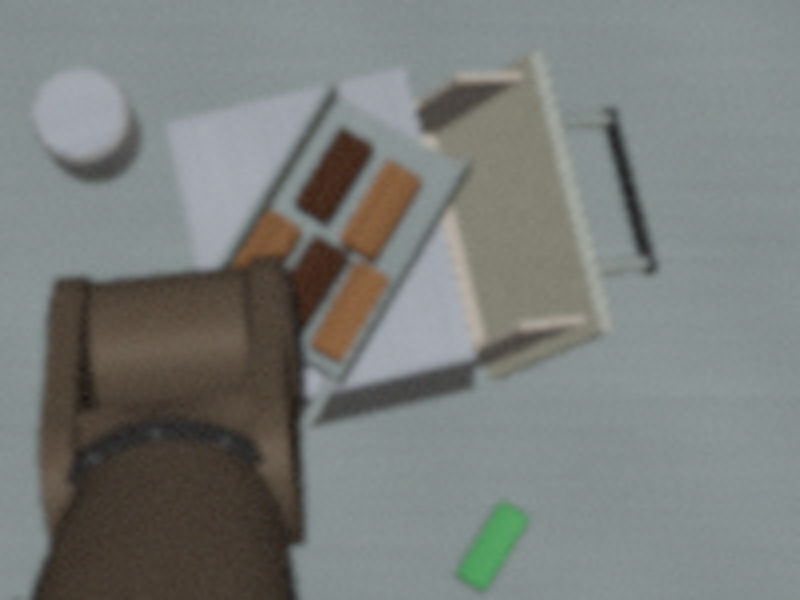

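```bash
python3 -m pendant '[[0,0,-0.11,0.52,2,0,0],[0,0,-0.15,1.18,4.5,0,0],[0,0,-0.21,1.83,7,0,0],[0,0,-0.31,2.48,9.5,0,0],[0,0,-0.43,3.12,12,0,0],[0,0,-0.58,3.76,14.5,0,0],[0,0,-0.76,4.39,17,0,0],[0,0,-0.96,5.01,19.5,0,0],[0,0,-1.14,5.5,21.5,0,0],[0,0,-1.24,5.74,22.5,0,0]]'
python3 - <<'E'
from go import *
o=observe();y=R.from_quat(o["tcp_rot"]).as_matrix()[:,1];print("yaw",np.degrees(np.arctan2(y[1],y[0]))-103.1,o["tool_pos"],o["width"])
pin=swv(0,[[0,0,0]])[0];print(np.linalg.norm((o["tool_pos"]-pin)[:2]),np.degrees(np.arctan2(*(o["tool_pos"]-pin)[1::-1]))-103.1,o["torque"])
E
```

```text
time: 12.35
tool_pos: [0.5377, 0.174, 0.1768]
tcp_rot: [-0.21, 0.675, 0.22, 0.672]
force: [-17.5, 22.7, 7.6]
width: 0.127
yaw 22.301129755553518 [0.53769658 0.17398736 0.17682313] 0.1268815478428346
0.150826090843296 22.284031779233914 [3.58845239 2.71269979 0.10544562]
```

```bash
python3 -m pendant '[[0,0,0.19,0.52,2,0,0],[0,0,0.25,1.18,4.5,0,0],[0,0,0.19,1.83,7,0,0],[0,0,0.09,2.48,9.5,0,0],[0,0,-0.03,3.12,12,0,0],[0,0,-0.18,3.76,14.5,0,0],[0,0,-0.36,4.39,17,0,0],[0,0,-0.56,5.01,19.5,0,0],[0,0,-0.74,5.5,21.5,0,0],[0,0,-0.82,5.69,22.3,0,0]]'
python3 -m pendant '[[0,0,0,0,0,0,0],[0,0,0,0,0,0,0]]'
python3 - <<'E'
from go import *
o=observe();y=R.from_quat(o["tcp_rot"]).as_matrix()[:,1];print("yaw",np.degrees(np.arctan2(y[1],y[0]))-103.1,o["tool_pos"],o["width"])
pin=swv(0,[[0,0,0]])[0];print(np.linalg.norm((o["tool_pos"]-pin)[:2]),np.degrees(np.arctan2(*(o["tool_pos"]-pin)[1::-1]))-103.1,o["torque"])
s=camera("side");t=camera("top")
P=list(swv(0,[[x,y,.059] for x in(-.075,.095) for y in(-.054,.054)]))+list(cab([[x,y,.155] for x in(-.085,.085) for y in(-.105,.105)]))
zoom(s,250,85,400,245,3.75,"pics/s12.png",proj(s,P));zoom(t,215,110,385,240,4.5,"pics/t12.png",proj(t,P))
E
```

```text
time: 13.35
tool_pos: [0.5915, 0.1987, 0.177]
tcp_rot: [-0.077, 0.703, 0.084, 0.702]
force: [-3.6, 9.2, 1.8]
width: 0.128
time: 13.55
tool_pos: [0.5916, 0.1987, 0.1771]
tcp_rot: [-0.078, 0.702, 0.084, 0.703]
force: [-1.6, 10.3, 0.3]
width: 0.125
yaw 0.05890050143040071 [0.59160523 0.19867819 0.17712335] 0.12508542719830057
0.15139424401643287 -0.34399566189526354 [1.60413907 0.18200755 0.02123828]
```

View pics/s12.png

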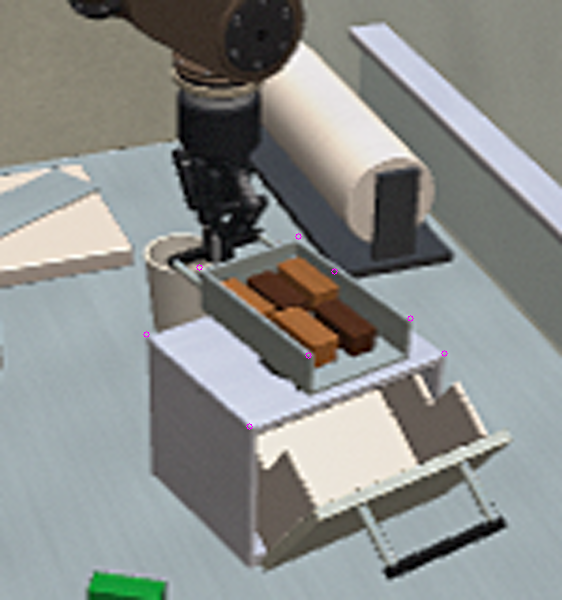

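View pics/t12.png

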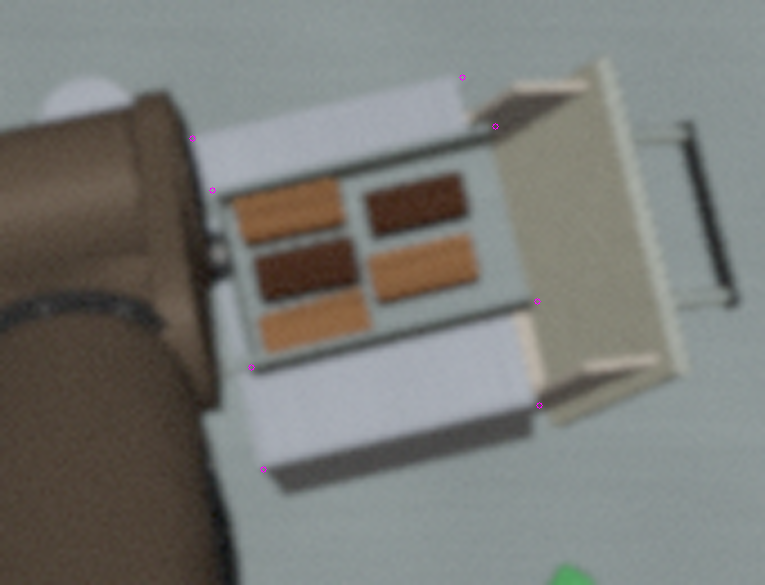

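```bash
python3 -m pendant '[[0,-1.0,0,0,0,0,0],[0,-2.0,-0.2,0,0,0,0],[0,-3.0,-0.4,0,0,0,0],[0,-3.9,-0.7,0,0,0,0],[0,-4.9,-1.05,0,0,0,0],[0,-5.8,-1.4,0,0,0,0],[0,-6.2,-1.6,0,0,0,0],[0,-6.7,-1.8,0,0,0,0],[0,-7.2,-2.0,0,0,0,0],[0,-7.6,-2.26,0,0,0,0]]' 40
python3 - <<'E'
from go import *
s=camera("side");t=camera("top")
zoom(s,250,85,400,245,3.75,"pics/s13.png");zoom(t,215,110,385,240,4.5,"pics/t13.png")
E
```

```text
time: 14.65
tool_pos: [0.5968, 0.1764, 0.2541]
tcp_rot: [-0.077, 0.702, 0.085, 0.703]
force: [-2.8, 15.0, 3.7]
width: 0.125
```

View pics/s13.png

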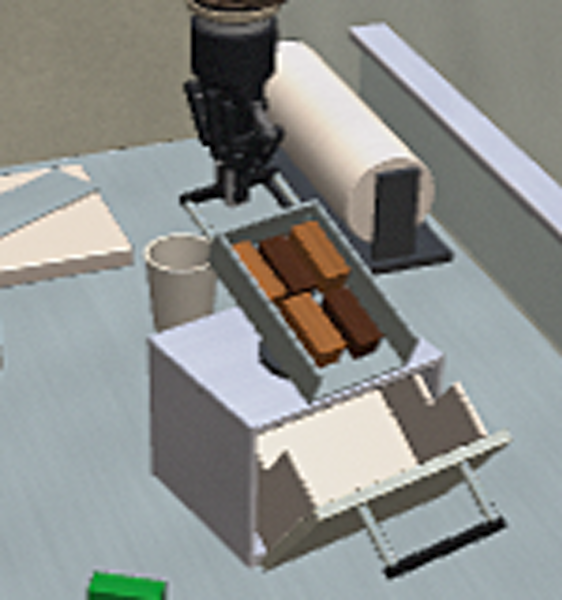

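```bash
python3 -m pendant '[[0,-0.43,-0.1,0,0,0,0],[0,-0.87,-0.36,0,0,0,0],[0,-1.3,-0.63,0,0,0,0],[0,-1.7,-0.9,0,0,0,0],[0,-2.1,-1.2,0,0,0,0],[0,-2.5,-1.48,0,0,0,0],[0,-2.9,-1.8,0,0,0,0],[0,-3.3,-2.1,0,0,0,0],[0,-3.3,-2.1,0,0,0,0]]' 40
python3 - <<'E'
from go import *
s=camera("side");zoom(s,250,85,400,245,3.75,"pics/s14.png")
E
```

```text
time: 15.65
tool_pos: [0.6021, 0.1553, 0.2877]
tcp_rot: [-0.077, 0.701, 0.085, 0.704]
force: [-0.3, 11.1, 6.9]
width: 0.124
```

View pics/s14.png

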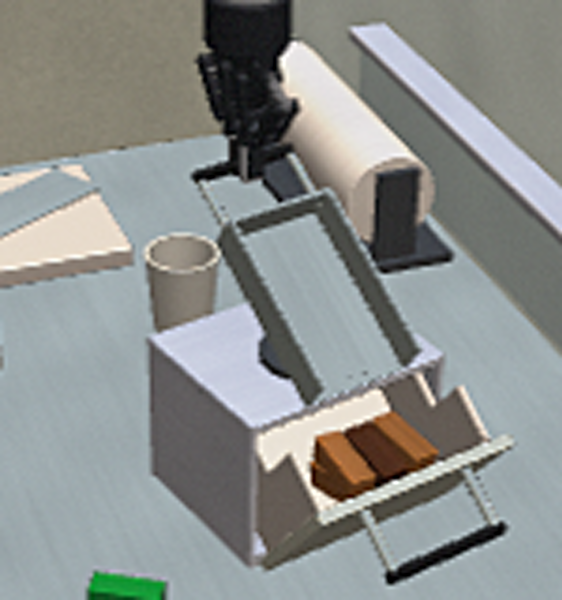

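Run:
```python
from go import *
t=camera("top");zoom(t,215,110,385,240,4.5,"pics/t14.png")
s=camera("side");zoom(s,320,160,400,230,8,"pics/s15.png")
```

```text
(no output)
```

View pics/t14.png

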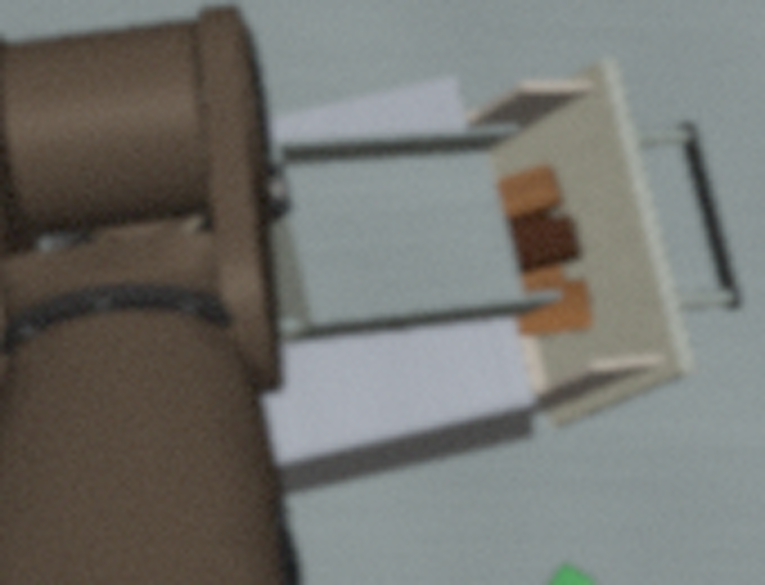

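View pics/s15.png

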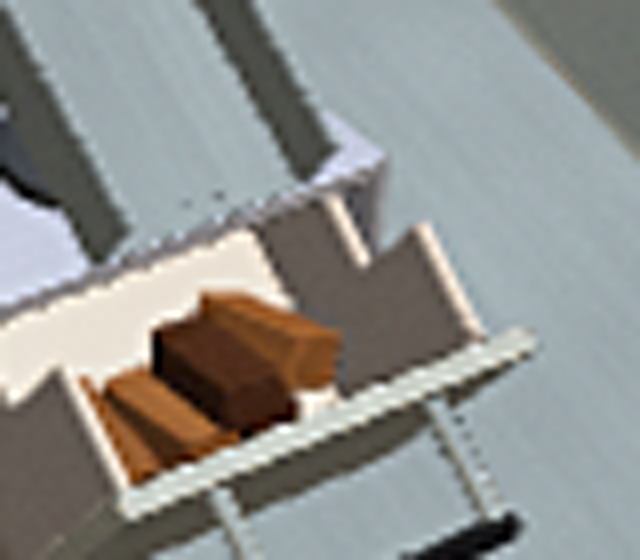

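Run:
```python
from go import *
t=camera("top");s=camera("side")
th=.6
def pan(a,th,p):
    p=np.atleast_2d(p);x=p[:,0]+.05;z=p[:,2]-.019
    return swv(a,np.c_[-.05+x*np.cos(th)-z*np.sin(th),p[:,1],.019+z*np.cos(th)+x*np.sin(th)])
P=list(pan(0,th,[[x,y,.059] for x in(-.075,.095) for y in(-.054,.054)]))
zoom(t,215,110,385,240,4.5,"pics/t16.png",proj(t,P));zoom(s,250,85,400,245,3.75,"pics/s16.png",proj(s,P))
```

```text
(no output)
```

View pics/t16.png

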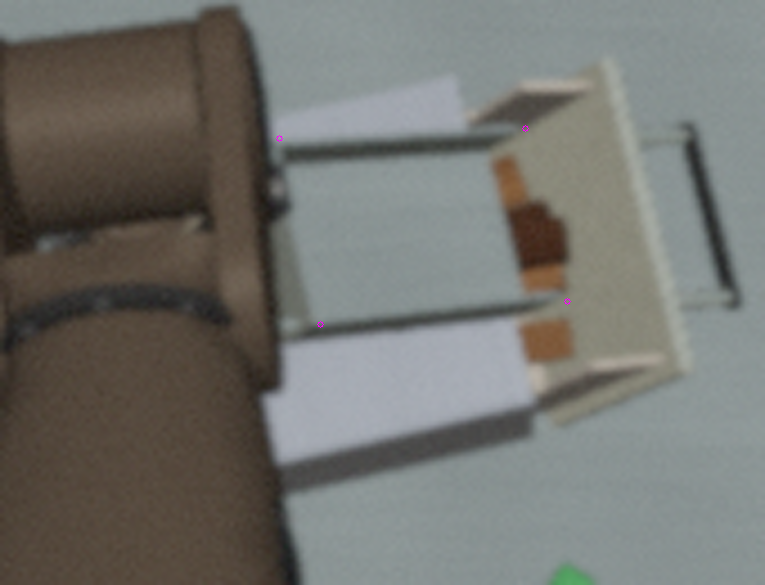

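View pics/s16.png

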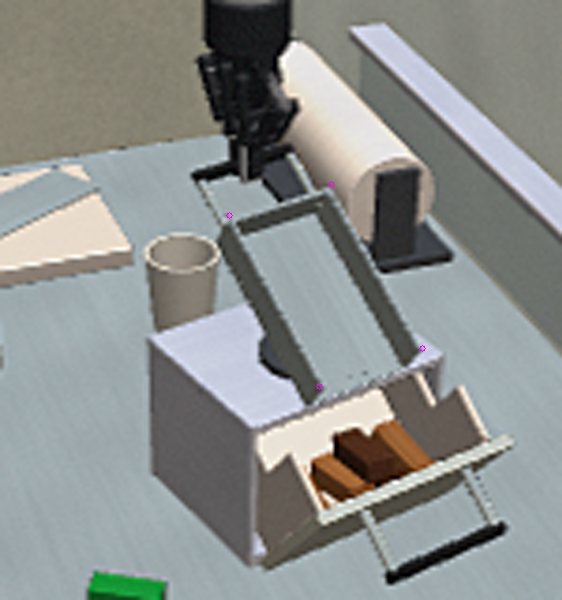

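```bash
python3 -m pendant '[[0,0.8,0.6,0,0,0,0],[0,1.6,1.2,0,0,0,0],[0,2.5,1.7,0,0,0,0],[0,3.3,2.26,0,0,0,0],[0,4.2,2.7,0,0,0,0],[0,5.1,3.14,0,0,0,0],[0,6,3.5,0,0,0,0],[0,7,3.8,0,0,0,0],[0,8,4.08,0,0,0,0],[0,8.95,4.3,0,0,0,0]]' 40
python3 - <<'E'
from go import *
s=camera("side");zoom(s,250,85,400,245,3.75,"pics/s17.png")
E
```

```text
time: 16.9
tool_pos: [0.5919, 0.1962, 0.1951]
tcp_rot: [-0.079, 0.703, 0.083, 0.702]
force: [2.0, 0.9, 1.5]
width: 0.122
```

View pics/s17.png

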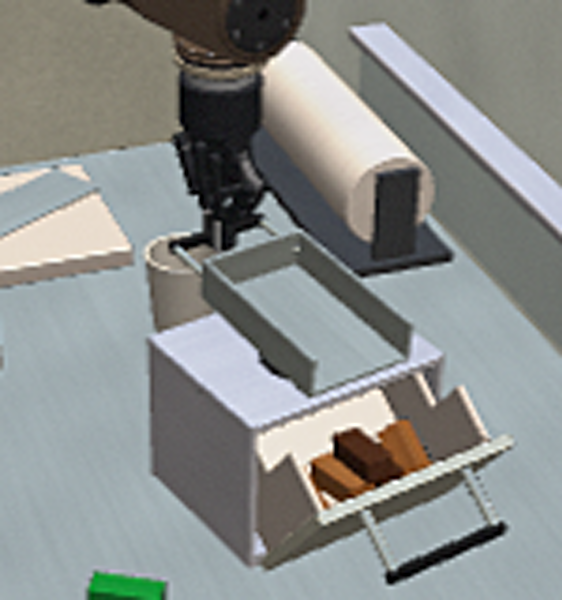

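Lower the rest, then check squareness before letting go.

```bash
python3 -m pendant '[[0,0.6,0.1,0,0,0,0],[0,1.2,0.2,0,0,0,0],[0,1.7,0.28,0,0,0,0],[0,1.9,0.3,0,0,0,0],[0,1.9,0.3,0,0,0,0],[0,1.9,0.3,0,0,0,0]]' 40
python3 - <<'E'
from go import *
o=observe();y=R.from_quat(o["tcp_rot"]).as_matrix()[:,1];print("yaw",np.degrees(np.arctan2(y[1],y[0]))-103.1,o["tool_pos"])
s=camera("side");t=camera("top")
zoom(s,295,120,395,195,8,"pics/s18.png");zoom(t,240,115,380,225,5.5,"pics/t18.png")
E
```

```text
time: 17.55
tool_pos: [0.592, 0.199, 0.1782]
tcp_rot: [-0.078, 0.702, 0.083, 0.703]
force: [0.2, -2.3, 8.2]
width: 0.122
yaw 0.029864062480115194 [0.59203905 0.19897001 0.17820307]
```

View pics/s18.png

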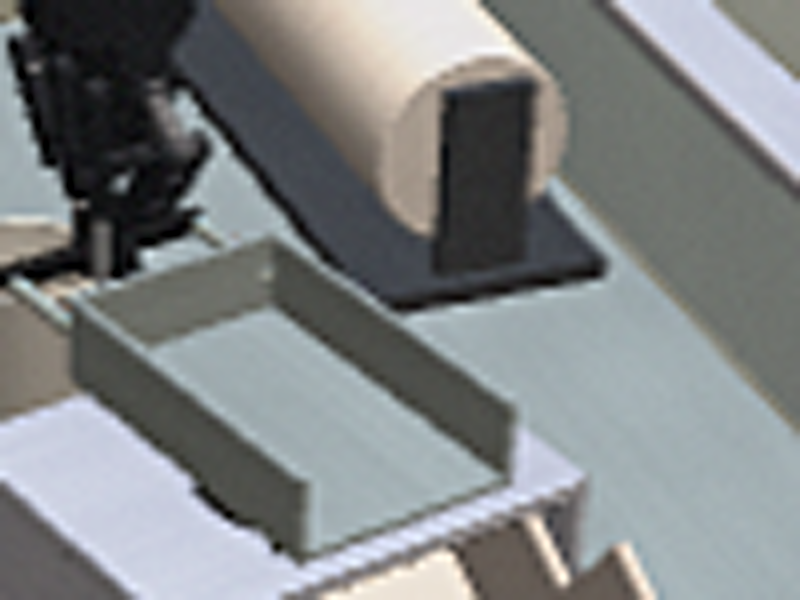

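View pics/t18.png

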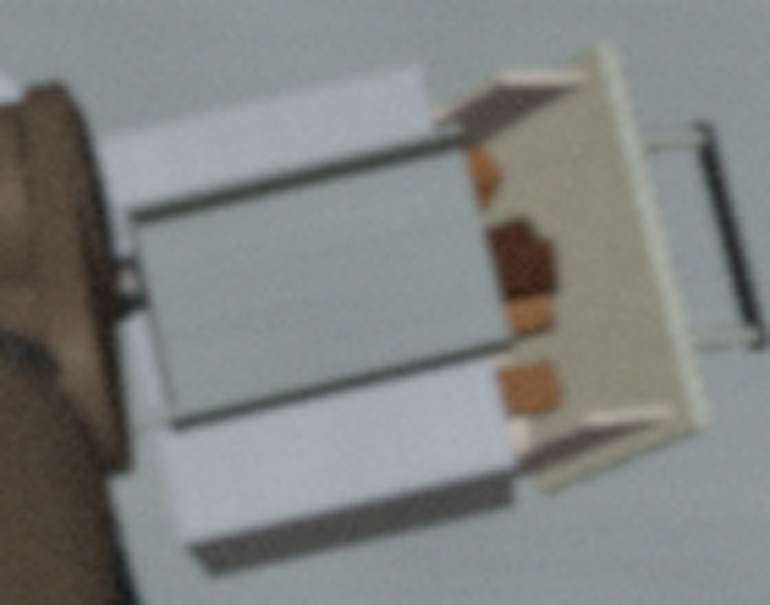

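```bash
python3 -m pendant '[[2,0,0,0,0,0,0],[4.5,0,0,0,0,0,0],[4.5,0,0,0,0,0,0],[4.5,0,0,0,0,0,0],[4.5,-1,0,0,0,0,0],[4.5,-3,0,0,0,0,0],[4.5,-6,0,0,0,0,0],[4.5,-10,0,0,0,0,0],[4.5,-15,0,0,0,0,0]]' 40
python3 -m pendant '[[4.5,0,4,0,0,0,0],[4.5,0,9,0,0,0,0],[4.5,0,14,0,0,0,0],[4.5,0,19,0,0,0,0],[4.5,0,24,0,0,0,0],[4.5,0,24,0,0,0,0],[4.5,0,24,0,0,0,0]]'
python3 - <<'E'
from meas import *
from model import *
s=camera("side");t=camera("top")
P=list(swv(0,[[x,y,.059] for x in(-.075,.095) for y in(-.054,.054)]))+list(swv(0,[[.15,y,.039] for y in(-.052,.052)]))
zoom(s,250,100,410,230,5,"pics/s19.png",proj(s,P));zoom(t,215,115,380,235,4.8,"pics/t19.png",proj(t,P))
zoom(t,0,0,640,400,1.2,"pics/t20.png")
for x in dark(t,(200,120,385,240))+dark(s,(270,130,400,240)):print(x)
E
```

```text
time: 18.55
tool_pos: [0.5908, 0.1982, 0.328]
tcp_rot: [-0.079, 0.704, 0.083, 0.701]
force: [0.8, 0.1, -0.6]
width: 0.53
time: 19.25
tool_pos: [0.5361, 0.433, 0.329]
tcp_rot: [-0.079, 0.703, 0.084, 0.702]
force: [0.1, 0.0, 0.7]
width: 0.528
(np.int32(48), array([372.1, 157.3]), array([368.1, 142. ]), array([375.9, 172. ]))
(np.int32(72), array([245.6, 177.6]), array([241.9, 160.8]), array([249.5, 195.1]))
(np.int32(42), array([327.1, 141.1]), array([318.1, 129.9]), array([336.8, 153.2]))
(np.int32(250), array([354.8, 142.3]), array([356.3, 129.6]), array([353.4, 154.5]))
(np.int32(68), array([307.6, 150.5]), array([319.3, 146.9]), array([294.9, 154.5]))
(np.int32(57), array([356.5, 155.3]), array([369.2, 153.1]), array([343.1, 157.7]))
(np.int32(81), array([346.7, 208.7]), array([337.5, 203.9]), array([355.3, 213.3]))
(np.int32(109), array([368.7, 231.9]), array([384., 225.]), array([353., 239.]))
```

View pics/s19.png

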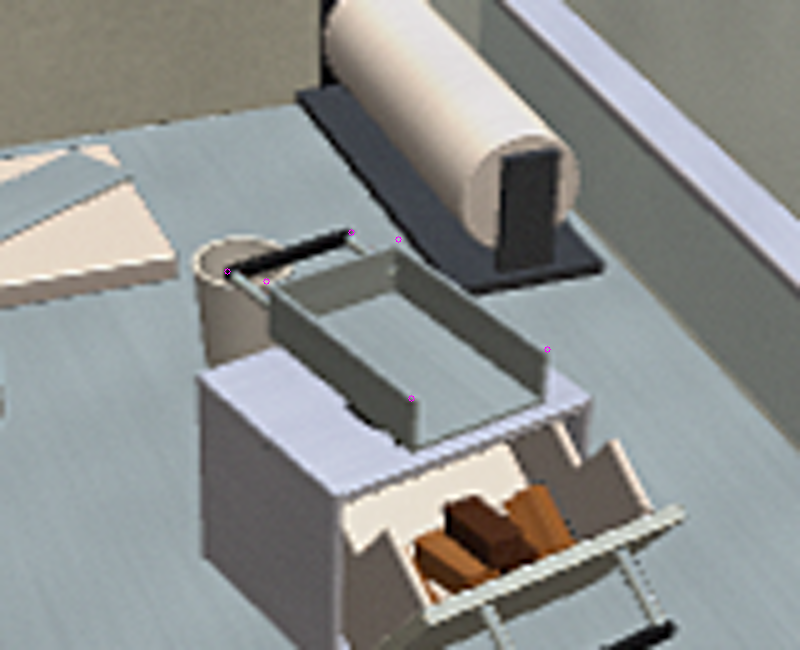

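View pics/t19.png

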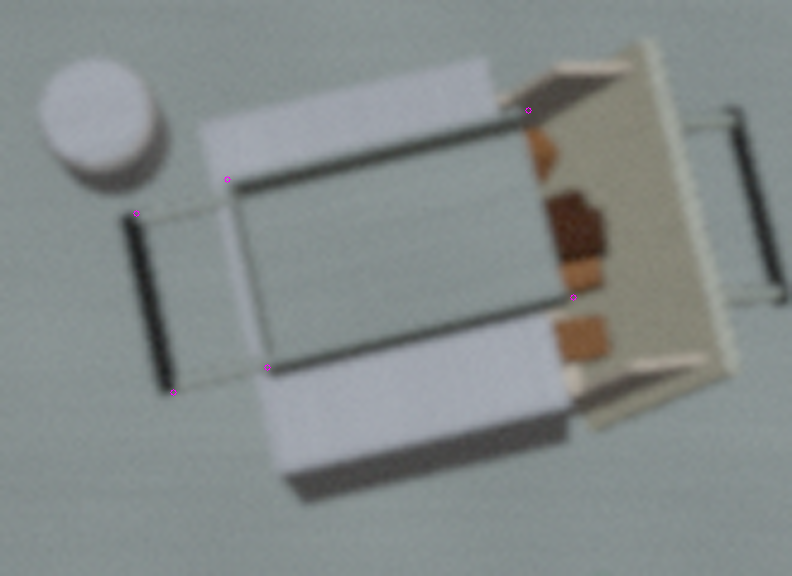

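View pics/t20.png

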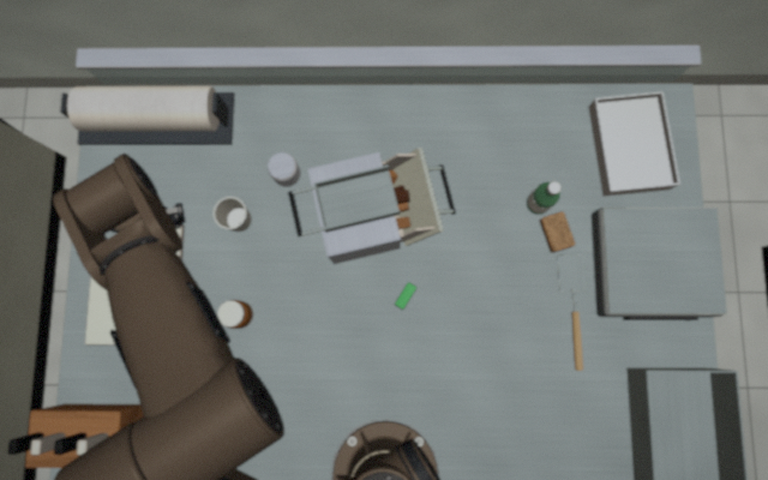

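Run:
```python
from h import *
s=camera("side");t=camera("top")
def a(c,p,q,z):
    d=onz(c,*q,z)-onz(c,*p,z);return np.degrees(np.arctan2(d[1],d[0]))
print("bar top",a(t,(241.9,160.8),(249.5,195.1),.194)-180+360-90,"han",a(t,(368.1,142),(375.9,172),.07)+90+180)
print("bar side",a(s,(319.3,146.9),(294.9,154.5),.194),"han side",a(s,(384,225),(353,239),.07))
Z=lambda L:[(215+u/4.8-.4,115+v/4.8-.4) for u,v in L]
for L,z in [([(240,187),(525,118)],.214),([(270,368),(565,295)],.214),([(205,125),(487,60)],.155),([(280,470),(567,408)],.155),([(205,125),(280,470)],.155),([(487,60),(567,408)],.155)]:
    p,q=Z(L);print(z,a(t,p,q,z))
# colour counts in bin by cc
```

```text
bar top -76.18209483296647 han 103.40007911583197
bar side -167.1977489368368 han side -166.32451150746087
0.214 -76.09220910056814
0.214 -75.90122927492706
0.155 -76.70689103373039
0.155 -77.69079440223337
0.155 -166.7738970231564
0.155 -167.27507565521353
```

Run:
```python
from h import *
s=camera("side");t=camera("top")
zoom(s,325,185,390,235,12,"pics/s21.png");zoom(t,320,125,375,205,7,"pics/t21.png")
```

```text
(no output)
```

View pics/s21.png

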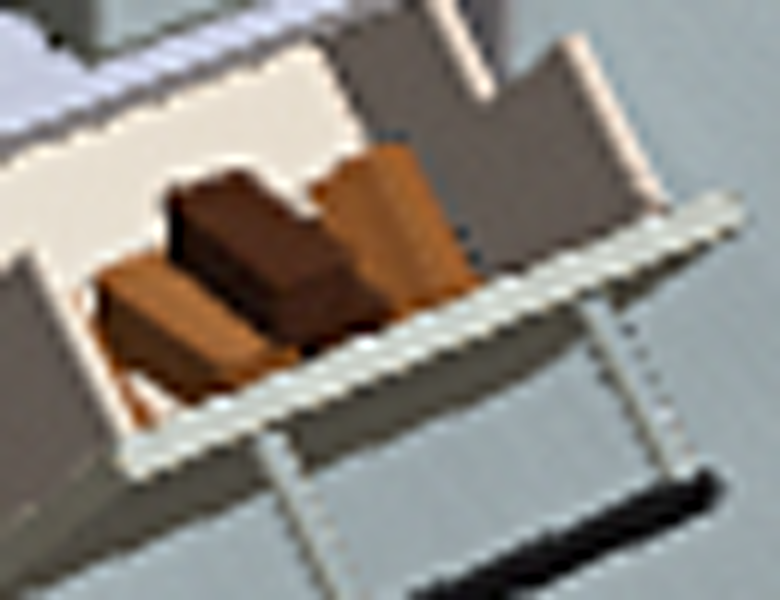

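View pics/t21.png

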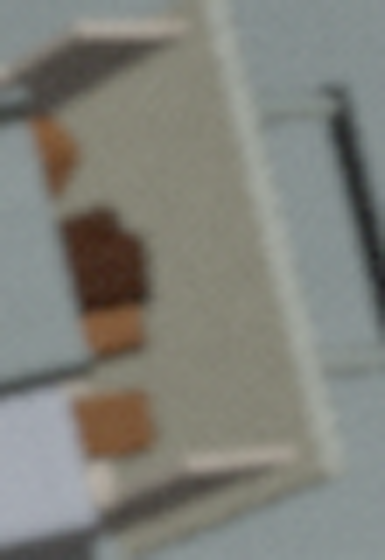

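Run:
```python
from station import job_done,observe
print(job_done(),observe()["time"],observe()["force"])
```

```text
the job is handed in; nothing more can be done
the job is handed in; nothing more can be done
```

The dispenser is refilled and the job was handed in at about 19.5 s, with the arm clear and touching nothing.

**What I did:** I pinched the bin handle and pulled the bin to its stop; the force rose to about 34 N with no further movement. I then gripped the pan's tail bar, swung the pan about 45° clockwise to square, and lifted it to about 0.6 rad. All the chunks slid out at that angle, so I did not need the full 0.8. I lowered the pan back to level, let go, and backed off.

**Last checks:**
- **Pan:** it is empty and level. It reads square to about 1°. The two camera views differ by about that much: bar 103.8° from the top, 102.8° from the side; cabinet 102.3–103.4°.
- **Bin:** it is open at its stop, and the handle is where the fully open position predicts.
- **Chunks:** I can make out three light chunks and one dark patch in the bin. The dark patch has the outline of both dark chunks lying together, so the count of five is partly inferred. No chunk is on the counter or left in the pan.
- **Other items:** everything else on the counter looks as it did at the start, judged by eye from the pictures.

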